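Unclip the blue cup and nest it in its twin in the caddy

ROBOT

A 6-joint arm with a two-finger parallel gripper is mounted at the origin on the work surface. World frame = base frame: x ahead of the robot, y to its left, z up, the work surface at z = 0. Lengths are in m, angles in rad, forces in N, time in s.
With the tool pointing down it reaches from about 0.325 to 0.9 m from the base axis. Payload 6.1 kg.
Tool frame: the origin (TCP) lies midway between the tips of the shut fingers; the grasp point (between the pads) lies env.grasp_offset behind it (env.grasp_offset is the distance from the TCP to the grasp point, in m); z points along the fingers, y is the line along which they close (so a half turn about z gives the same grasp; the last joint's range is limited). The gripper opens to 85 mm and grips with 20 to 120 N. Pads are 22 mm wide; open, the fingers measure 114 mm over their backs; the gripper's body (76 mm by 85 mm) begins 54 mm behind the grasp point. The pads swing forward as they close: fully open they stand 13 mm farther back than shut.
Start: joints at [-1.415, 0.22, 1.526, -0, 1.395, -0.126], TCP at [0.174, -0.6, 0.199] pointing down, gripper open.
Joint ranges: [-2.98, 2.98], [-0.91, 2.08], [0.09, 2.57], [-1.24, 4.39], [0.2, 2.65], [-2.68, 2.68]. Speed limits (rad/s): [2.57, 2.57, 3.01, 3.14, 3.14, 3.14].

INTERFACE

Orientations are given as a unit quaternion [x, y, z, w].
In Python, from station import sensors, optics, order, env gives the robot as it stands.
- The arm moves only by the tool send_rows, never from a script. Its arguments are lists of equal length, an entry for each row: "offset": the shift along the tool's x, y, z in cm, a list of three; "rotation": the turn, a rotation vector about the tool's x, y, z in degrees, a list of three; "gripper": the gripper's target within -1 to 1 (fully open at 1, half-way at 0, shut at -1). A call has 1 to 10 rows; each row is the pose to reach, as a shift and turn from the pose commanded when the call began, along the tool's axes at that moment; what a row does not reach only later rows make up. A row lasts 1/12 s, in which the tool goes at most 41.7 mm and 7.16 degrees, less where a joint would pass 70% of its speed; a pose out of reach is approached as far as the arm can. A call with a gripper value outside its range is refused whole. The fingers move at their own pace and stop on an object; the grip force is fixed at half the most. Time passes only in rows, so rows that repeat a pose let the fingers close. It gives the time, the measured TCP pose, the force, the opening and the grip force at its end, in the units of the state.
- sensors.state(): the state, without advancing time (a new reading comes with each control period).
- optics.camera(name): name is "scene" or "top" or "wrist"; returns the picture (384x512x3 uint8, red, green, blue); there is no depth.
- optics.camera_info(name): a dict with "camera_matrix" (3x3 intrinsics, pixels), "pose" (4x4, takes a point from camera to world coordinates). Camera axes: x right, y down, z forward; pixel columns grow to the right and rows downward; lengths in m; the calibration is good to about 2 mm. The wrist camera is an equidistant fisheye: a pixel r from the principal point sees the ray r / f radians off the axis. A picture is of the moment at which its call begins: read the wrist's pose just before it. camera_info takes no time and is no camera call; for the wrist camera it gives the pose at the moment of the call.
- order.hand_in(): hands the job in; it is judged then, once.
The state is a dict: "t": time; "joint_pos": joint angles; "qd": joint speeds; "joint_torque": joint torques, N m; "position": TCP position; "tool_rot": TCP orientation; "ft_force": force on the tool from outside, world axes, zero at the start; "wrist_torque": the same for the moment, N m; "grip_width": finger opening in m; "grasp_force": force on a finger pad.
Only numpy, scipy, OpenCV 4.12 (cv2) and the standard library are available. Lean on these libraries where they do the work, as an engineer would, in place of code of your own. Each camera call takes 0.05 s, during which the arm holds its last target. There are 200 camera calls.

TASK

Pinch the two yellow buttons of the blue cup clipped in the metal stand together to free it, lift it out, stand it upright on the coaster and let go. Then take it again by its two plain sides, without pressing the buttons, and lower it all the way into its twin in the grey caddy, buttons in line with the twin's buttons, before you let go. Leave the twin standing in the caddy, keep both cups from tipping over and do not shift the other things on the counter.

Things in the scene. Friction and masses are not known exactly. Their poses are not given: they have to be found in the camera images.
- cup_mid (a point): Axis of the blue cup in the stand, half-way up (42 mm above its underside); z up, y through its two yellow buttons. 84 mm tall, about 0.15 kg: round hollow foot (32 to 37 mm across) up to 38 mm, then a square collar (50 x 50 outside, 42 x 42 mm inside) to the rim. The +x and -x collar faces are plain, 50 mm apart. It starts with its underside 6 mm above the counter.
- cup_rim (a point): Centre of the cup's rim, 84 mm above its underside. Yellow buttons, 18 mm wide, stand out 6 mm from the +y and -y collar faces (62 mm over both), 57 to 80 mm above the underside, each with a hook below it, 40 to 46 mm up. The hooks are caught under the stand's lips: the cup lifts, straight up, only while both buttons are held in.
- cup_button_l (a joint): Travel of the cup's +y button (m): 0 is out, 0.0045 is fully pressed towards the cup; the hook clears above about 0.0035. It springs back; about 2.5 N to start and 7 N to press fully.
- cup_button_r (a joint): The same for the cup's -y button.
- stand: Metal stand fixed to the counter, origin on the counter under its middle: plate 90 x 110 x 6 mm, two posts 30 mm wide on its +y and -y sides, in line with the cup's buttons. Each ends in an inward lip 53.5 to 59.5 mm above the counter, 26.5 to 42 mm from the middle. The buttons are just above, 63 to 86 mm above the counter: keep fingertips higher than 60 mm.
- coaster: Loose square ceramic coaster, tan with a terracotta edge, 100 x 100 x 8 mm, origin at the centre of its underside.
- caddy: Grey plastic caddy fixed to the counter, origin under its middle. Floor 6 mm thick; solid cheeks 122 mm high on its +y and -y sides, 76 mm apart inside and 130 mm long along x; lips only 30 mm high at its -x and +x ends. With the cup nested there is no room for fingers between its buttons and the cheeks.
- twin_mid (a point): Axis of the twin, half-way up: a loose blue cup of the very same shape and axes on the caddy floor, buttons facing the cheeks, rim 90 mm above the counter. A cup nests in it, foot inside the collar (2.5 mm free all round), until the underside of its collar (38 mm up) rests on the twin's rim: it is then 46 mm higher than the twin.
- marker_a: Chunky green marker lying down, 120 x 20 x 20 mm, origin under its middle: leave alone.
- marker_b: The second green marker, same: leave alone.
- clamp: Orange plastic spring clamp lying flat, 115 x 45 x 25 mm: leave alone.
- mug: Red mug, 80 mm across, 90 mm tall: leave alone.
- bowl: Blue bowl, 124 mm across, 50 mm tall: leave alone.
- jar: Amber jar, 66 mm across, 100 mm tall: leave alone.

How it is judged:
On the way, in this order (a step that is already met when the one before it is completed fails the run):
1. both buttons of the cup are pressed in together while it is still in the stand (value of joint each of cup_button_l, cup_button_r above 0.0033 m and distance of cup_mid from where it was at the start of the episode below 0.01 m), for 0.05 s.
2. the cup stands upright on the coaster and the fingers have let go of it (z of cup_mid in the frame of coaster between 0.046 and 0.054 m and horizontal distance between cup_mid and coaster below 0.035 m and angle between cup_mid's own z axis and vertical below 0.07 rad and value of joint each of cup_button_l, cup_button_r below 0.0015 m and contact force between the fingers and cup below 0.05 N and linear speed of cup below 0.02 m/s), for 0.2 s.
3. the cup is lifted off the coaster by its plain sides, buttons not pressed (value of joint each of cup_button_l, cup_button_r below 0.0015 m and contact force between the fingers and cup above 0.5 N and z of cup_mid in the frame of coaster above 0.065 m), for 0.2 s.
4. the cup is fully nested in the twin while still held (z of cup_mid in the frame of twin_mid between 0.043 and 0.049 m and horizontal distance between cup_mid and twin_mid below 0.006 m and angle between cup_mid's own z axis and vertical below 0.07 rad and angle between the y axis of cup_mid and the y axis of twin_mid, either way round below 0.2 rad and value of joint each of cup_button_l, cup_button_r below 0.0015 m and contact force between the fingers and cup above 0.3 N), for 0.05 s.
At the end, for the whole second after the job is handed in: The cup is nested in the twin: 46 mm (+-3) above it, axes within 6 mm, upright within 4 degrees, button lines within 11 degrees (either way round), at rest and released. The twin stands upright on the caddy floor, within 40 mm of the caddy's middle along its x (z of cup_mid in the frame of twin_mid between 0.043 and 0.049 m and horizontal distance between cup_mid and twin_mid below 0.006 m and angle between each of cup_mid, twin_mid's own z axis and vertical below 0.07 rad and angle between the y axis of cup_mid and the y axis of twin_mid, either way round below 0.2 rad and x of twin_mid in the frame of caddy between -0.04 and 0.04 m and z of twin_mid in the frame of caddy between 0.042 and 0.054 m and linear speed of each of cup, twin below 0.02 m/s and contact force between cup and coaster below 0.05 N); the robot touches nothing.
It fails at once if a bystander is shifted more than 30 mm (distance of any of marker_a, marker_b, clamp, mug, bowl, jar from where it was at the start of the episode above 0.03 m).
It fails at once if a cup is tipped over (angle between cup_mid's own z axis and vertical above 0.7 rad or angle between twin_mid's own z axis and vertical above 0.5 rad).
It also fails if it takes over 72 s, if anything falls off the work surface, if the arm or the gripper's body presses on something with over 40 N, if the wrist force passes 120 N, or if a joint passes its speed limit or range.

## Working session

There is one attempt and no reset: what is moved stays moved. The work goes in short steps, Python scripts to look and compute and a tool call to move; the robot and the scene stay as the last step left them, time stands still between calls to the robot, and variables do not carry over. Pictures are saved under pics/ and viewed, at most 10 in all, crops included, and the job is handed in when it is done.

Besides the shell and the picture viewer there is one more tool, called after "Call:" as name(argument=value, ...), one argument or row to a line, values as JSON. send_rows: Moves the arm, as the interface text tells. Its arguments: {"type":"object","properties":{"offset":{"type":"array"},"rotation":{"type":"array"},"gripper":{"type":"array"}},"required":["offset","rotation","gripper"]}

```bash
mkdir -p pics; ls
python3 - <<'E'
from station import sensors, optics, order, env
import cv2,numpy as np
print(env.grasp_offset, sensors.state())
for n in ("scene","top"):
    im=optics.camera(n); cv2.imwrite(f"pics/{n}0.png",im[...,::-1]); i=optics.camera_info(n); print(n,np.array(i["camera_matrix"]).round(2).tolist(),np.array(i["pose"]).round(4).tolist())
a=cv2.imread("pics/scene0.png");b=cv2.imread("pics/top0.png")
E
```

```text
pics
0.0187 {'t': 0.0, 'joint_pos': array([-1.41511191e+00,  2.21259050e-01,  1.52762701e+00,  1.87873541e-07,
        1.39470013e+00, -1.26089040e-01]), 'qd': array([ 0.000593  , -0.00068633, -0.00036485, -0.0007087 , -0.00120013,
       -0.00131996]), 'joint_torque': array([ 5.99650630e-04, -4.96893668e+01, -3.89390302e+01, -1.34484785e-04,
        1.09289645e-02,  6.12007938e-06]), 'position': array([ 0.17368427, -0.59967647,  0.1982705 ]), 'tool_rot': array([ 9.90091381e-01,  1.40421024e-01, -1.46568960e-05, -9.96662343e-04]), 'ft_force': array([-0.63821342,  0.52108042, -0.49428976]), 'wrist_torque': array([ 0.04668151, -0.05446469, -0.01850834]), 'grasp_force': 0.0, 'grip_width': 0.08523926566787386}
scene [[375.81, 0.0, 253.27], [0.0, 375.81, 186.44], [0.0, 0.0, 1.0]] [[-0.5973, 0.6666, -0.446, 1.0192], [0.8019, 0.4867, -0.3466, 0.3907], [-0.014, -0.5647, -0.8252, 0.9892], [0.0, 0.0, 0.0, 1.0]]
top [[443.94, 0.0, 265.16], [0.0, 443.94, 196.73], [0.0, 0.0, 1.0]] [[0.0005, -0.9881, 0.1541, 0.2953], [-1.0, -0.0011, -0.0043, -0.0096], [0.0044, -0.1541, -0.988, 1.4557], [0.0, 0.0, 0.0, 1.0]]
```

View pics/top0.png

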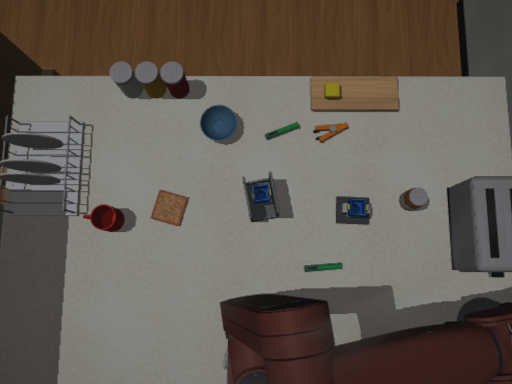

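View pics/scene0.png

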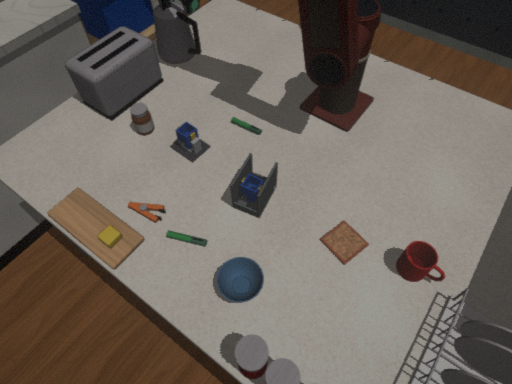

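The top view shows the stand with the cup at about (356,208), the caddy with the twin at (262,195), and the coaster at (170,208). The bystanders are clear of all three. Next I'll measure from enlarged crops.

```bash
cat > h.py <<'E'
import cv2,numpy as np
from station import sensors, optics, order, env
def cast(n,px,z):
    i=optics.camera_info(n);K=np.array(i["camera_matrix"]);T=np.array(i["pose"])
    px=np.atleast_2d(np.asarray(px,float))
    d=np.c_[px,np.ones(len(px))]@np.linalg.inv(K).T@T[:3,:3].T
    o=T[:3,3]; return o+d*((z-o[2])/d[:,2])[:,None]
def mask(im,lo,hi,roi):
    m=cv2.inRange(cv2.cvtColor(im,cv2.COLOR_BGR2HSV),lo,hi);r=np.zeros_like(m);x0,y0,x1,y1=roi;r[y0:y1,x0:x1]=m[y0:y1,x0:x1];return r
E
python3 - <<'E'
from h import *
t=cv2.imread("pics/top0.png");s=cv2.imread("pics/scene0.png")
cs=[t[180:240,325:385],t[165:235,235:295],t[180:235,140:200],s[110:165,160:215],s[145:220,220:285]]
cv2.imwrite("pics/crops.png",np.vstack([np.hstack([cv2.resize(c,(260,260),interpolation=cv2.INTER_CUBIC) for c in r]) for r in (cs[:3],cs[3:]+[cs[2]])]))
def rect(n,im,lo,hi,roi,z,lab):
    m=mask(im,lo,hi,roi);c=cv2.findNonZero(m)
    if c is None: print(lab,"none");return
    p=cast(n,c.reshape(-1,2),z)[:,:2].astype(np.float32)
    r=cv2.minAreaRect(p); print(lab,len(p),"mean",p.mean(0).round(4),"rect",np.round(r[0],4),np.round(r[1],4),round(r[2],1),"px",c.reshape(-1,2).mean(0).round(1))
rect("top",t,(3,60,70),(18,255,255),(145,180,195,232),.008,"coaster")
rect("scene",s,(3,60,70),(18,255,255),(315,215,375,268),.008,"coaster s")
B=((100,120,50),(130,255,255));Y=((18,60,60),(35,255,255))
rect("top",t,*B,(325,180,385,240),.09,"cup top")
rect("top",t,*B,(240,170,285,230),.09,"twin top")
rect("scene",s,*B,(160,110,215,165),.09,"cup sc")
rect("scene",s,*B,(220,150,285,215),.09,"twin sc")
rect("top",t,*Y,(325,180,356,240),.08,"yl");rect("top",t,*Y,(357,180,385,240),.08,"yr")
E
```

```text
coaster 910 mean [0.4848 0.2994] rect [0.485  0.2992] [0.0993 0.0996] 74.0 px [169.2 207.6]
coaster s 1124 mean [0.4894 0.3024] rect [0.4883 0.3015] [0.1004 0.1006] 74.6 px [343.8 241.7]
cup top 268 mean [ 0.4756 -0.301 ] rect [ 0.4765 -0.2993] [0.0501 0.0545] 0.1 px [357.1 207.3]
twin top 237 mean [ 0.5201 -0.0023] rect [ 0.5211 -0.0011] [0.0524 0.0507] 7.0 px [260.9 193. ]
cup sc 159 mean [ 0.4912 -0.2927] rect [ 0.489 -0.28 ] [0.0925 0.0552] 68.7 px [185.2 131.8]
twin sc 247 mean [0.5312 0.003 ] rect [0.5352 0.0037] [0.0746 0.0539] 13.7 px [250.9 184.4]
yl 17 mean [ 0.4797 -0.2746] rect [ 0.4793 -0.2748] [0.0063 0.016 ] 88.4 px [347.9 206.4]
yr 13 mean [ 0.477  -0.3325] rect [ 0.4777 -0.3327] [0.0031 0.0189] 88.0 px [366.5 207.2]
```

View pics/crops.png

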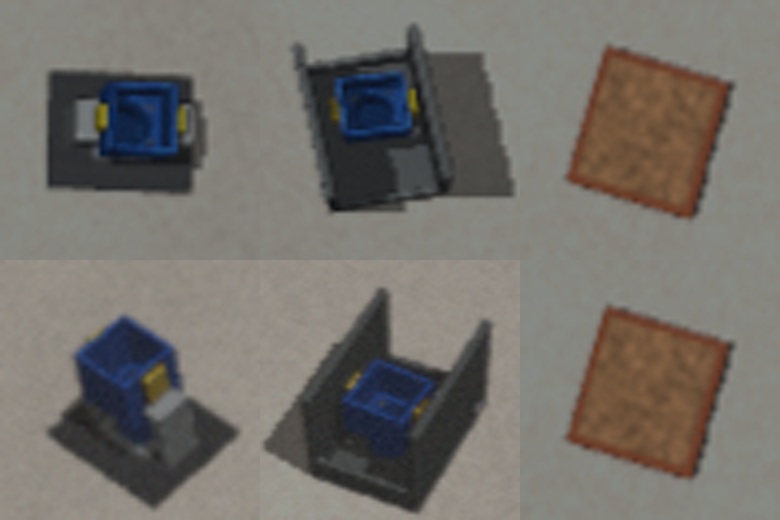

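The crops show the cup in the stand nearly axis-aligned, with its buttons at about (348,206) and (366,207) in the full image. The caddy and twin are turned by roughly +8°, and the coaster centre reads about (0.486, 0.300). The next move is a hover over the cup.

Call:
send_rows(
  offset=[
    [37.4,-20.2,-3],
    [37.4,-20.2,-3],
    [37.4,-20.2,-3],
    [37.4,-20.2,-3],
    [37.4,-20.2,-3],
    [37.4,-20.2,-3],
    [37.4,-20.2,-3],
    [37.4,-20.2,-3],
    [37.4,-20.2,-3],
    [37.4,-20.2,-3],
  ],
  rotation=[
    [0,0,17],
    [0,0,17],
    [0,0,17],
    [0,0,17],
    [0,0,17],
    [0,0,17],
    [0,0,17],
    [0,0,17],
    [0,0,17],
    [0,0,17],
  ],
  gripper=[1,1,1,1,1,1,1,1,1,1],
)

```text
t: 0.93
position: [0.4708, -0.3073, 0.2285]
tool_rot: [1.0, -0.007, -0.0, -0.0]
ft_force: [0.5, -1.3, 0.4]
grip_width: 0.0854
grasp_force: 0.0
```

```bash
cat >> h.py <<'E'
from scipy.spatial.transform import Rotation as R
def yaw():
    x=R.from_quat(sensors.state()["tool_rot"]).as_matrix()[:,0];return np.degrees(np.arctan2(x[1],x[0]))
def go(p,yw):
    "offset cm in tool axes and turn about z to world TCP p, yaw of tool x"
    s=sensors.state();M=R.from_quat(s["tool_rot"]).as_matrix()
    print("off",(M.T@(np.array(p)-s["position"])*100).round(2),"rotz",round(yaw()-yw,2),"at",s["position"].round(4),"yaw",round(yaw(),2),"z axis",M[:,2].round(4),"t",round(s["t"],2))
E
python3 - <<'E'
from h import *
import json
i=optics.camera_info("wrist");im=optics.camera("wrist");cv2.imwrite("pics/w1.png",im[...,::-1])
np.savez("w1.npz",K=i["camera_matrix"],T=i["pose"]);print(np.round(i["camera_matrix"],2),np.round(i["pose"],4))
go((.477,-.302,.22),-1);print(sensors.state()["joint_pos"].round(3))
E
```

```text
[[297.32   0.   253.44]
 [  0.   297.32 193.12]
 [  0.     0.     1.  ]] [[-1.420e-02 -9.558e-01 -2.938e-01  5.465e-01]
 [-9.999e-01  1.340e-02  4.900e-03 -3.090e-01]
 [-7.000e-04  2.938e-01 -9.559e-01  4.023e-01]
 [ 0.000e+00  0.000e+00  0.000e+00  1.000e+00]]
off [0.11 0.03 0.93] rotz 0.42 at [ 0.4759 -0.3017  0.2293] yaw -0.58 z axis [ 0.0041  0.0036 -1.    ] t 0.98
[-0.709  0.054  1.655  0.005  1.432  0.872]
```

View pics/w1.png

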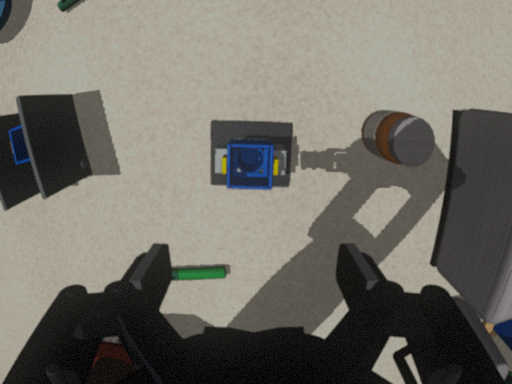

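The wrist view shows the cup rim spanning about (228–273, 141–188), with the yellow buttons at (225,163) and (276,163). I'll retake it settled and compute the cup pose from it.

```bash
cat >> h.py <<'E'
def wshot(name):
    i=optics.camera_info("wrist");im=optics.camera("wrist")[...,::-1].copy();cv2.imwrite(f"pics/{name}.png",im)
    return im,np.array(i["camera_matrix"]),np.array(i["pose"])
def wcast(K,T,px,z):
    q=(np.atleast_2d(np.asarray(px,float))-K[:2,2])/K[0,0];r=np.linalg.norm(q,axis=1)
    d=np.c_[q*(np.sin(r)/r)[:,None],np.cos(r)]@T[:3,:3].T
    return T[:3,3]+d*((z-T[2,3])/d[:,2])[:,None]
B=((100,120,50),(130,255,255));Y=((18,60,60),(35,255,255))
def wrect(im,K,T,lo,hi,roi,z,lab):
    c=cv2.findNonZero(mask(im,lo,hi,roi))
    if c is None: print(lab,"none");return
    c=c.reshape(-1,2);p=wcast(K,T,c,z)[:,:2].astype(np.float32);r=cv2.minAreaRect(p)
    print(lab,len(p),"mean",p.mean(0).round(4),"rect",np.round(r[0],4),np.round(r[1],4),round(r[2],1),"min",p.min(0).round(4),"max",p.max(0).round(4),"pxbox",c.min(0),c.max(0))
E
python3 - <<'E'
from h import *
im,K,T=wshot("w2")
roi=(205,110,300,200)
wrect(im,K,T,*B,roi,.09,"cup")
wrect(im,K,T,(100,120,110),(130,255,255),roi,.09,"cup bright")
wrect(im,K,T,*Y,(205,110,250,200),.086,"yl");wrect(im,K,T,*Y,(251,110,300,200),.086,"yr")
cv2.imwrite("pics/w2c.png",cv2.resize(im[110:200,200:305],None,fx=6,fy=6,interpolation=cv2.INTER_CUBIC))
go((.477,-.302,.22),-1)
E
```

```text
cup 1862 mean [ 0.4841 -0.3045] rect [ 0.483  -0.3037] [0.0495 0.0534] 87.3 min [ 0.456  -0.3292] max [ 0.5095 -0.278 ] pxbox [232 145] [279 193]
cup bright 705 mean [ 0.4822 -0.3077] rect [ 0.4805 -0.3038] [0.0484 0.0486] 88.5 min [ 0.456  -0.3282] max [ 0.5052 -0.279 ] pxbox [233 149] [278 193]
yl 93 mean [ 0.4822 -0.2752] rect [ 0.4827 -0.2751] [0.0055 0.0224] 84.4 min [ 0.4713 -0.2785] max [ 0.4937 -0.2725] pxbox [227 159] [232 179]
yr 92 mean [ 0.4798 -0.3319] rect [ 0.4804 -0.3324] [0.0214 0.0055] 0.6 min [ 0.4697 -0.3351] max [ 0.4911 -0.3296] pxbox [279 161] [284 180]
off [ 0.34 -0.26  0.9 ] rotz 0.53 at [ 0.4735 -0.3045  0.229 ] yaw -0.47 z axis [ 0.0018  0.0016 -1.    ] t 1.03
```

View pics/w2c.png

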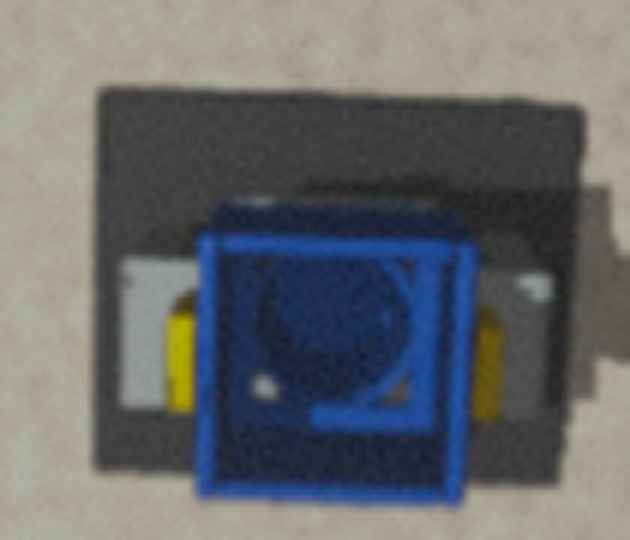

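Call:
send_rows(
  offset=[
    [0.3,0.1,0],
    [0.3,0.1,4],
    [0.3,0.1,8],
    [0.3,0.1,11],
    [0.3,0.1,11],
    [0.3,0.1,11],
    [0.3,0.1,11],
  ],
  rotation=[
    [0,0,1.1],
    [0,0,1.1],
    [0,0,1.1],
    [0,0,1.1],
    [0,0,1.1],
    [0,0,1.1],
    [0,0,1.1],
  ],
  gripper=[1,1,1,1,1,1,1],
)

```text
t: 1.62
position: [0.4732, -0.312, 0.1205]
tool_rot: [1.0, -0.018, 0.001, 0.001]
ft_force: [0.3, -0.7, -0.1]
grip_width: 0.0854
grasp_force: 0.0
```

Run:
```python
from h import *
im,K,T=wshot("w3")
g=cv2.findNonZero(mask(im,*Y,(100,100,420,384)));print(g.reshape(-1,2).min(0),g.reshape(-1,2).max(0))
roi=(150,130,360,330)
wrect(im,K,T,(100,120,110),(130,255,255),roi,.09,"cup bright")
wrect(im,K,T,*Y,(150,130,253,330),.086,"yl");wrect(im,K,T,*Y,(254,130,360,330),.086,"yr")
go((.480,-.303,.064),-2)
```

```text
[200 114] [418 211]
cup bright 1056 mean [ 0.4833 -0.3029] rect [ 0.4804 -0.3036] [0.0491 0.0478] 87.8 min [ 0.4558 -0.3287] max [ 0.5052 -0.2787] pxbox [207 169] [275 231]
yl 187 mean [ 0.4821 -0.2755] rect [ 0.4834 -0.2757] [0.0054 0.0228] 85.1 min [ 0.4721 -0.2781] max [ 0.4947 -0.2722] pxbox [200 182] [207 211]
yr 209 mean [ 0.481  -0.3319] rect [ 0.4815 -0.332 ] [0.0052 0.0226] 89.3 min [ 0.4701 -0.3346] max [ 0.4928 -0.3293] pxbox [276 182] [283 211]
off [ 0.56 -0.96  5.75] rotz -0.03 at [ 0.4739 -0.3122  0.1215] yaw -2.03 z axis [ 0.003  -0.0028 -1.    ] t 1.67
```

View pics/w3.png

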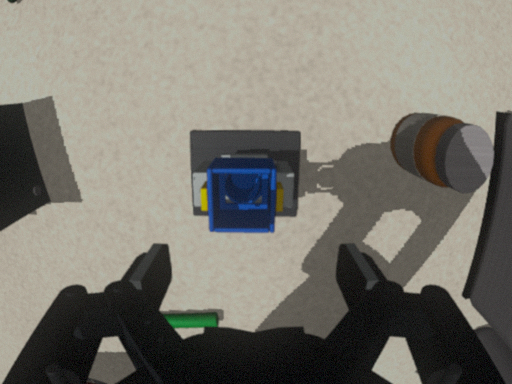

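The cup stays consistent at (0.4805, −0.3036), with the rim at pixels (207–275, 169–231). The TCP is about 1 cm short of target, so I'll check whether it settles.

Call:
send_rows(
  offset=[
    [0,0,0],
    [0,0,0],
    [0,0,0],
    [0,0,0],
  ],
  rotation=[
    [0,0,0],
    [0,0,0],
    [0,0,0],
    [0,0,0],
  ],
  gripper=[1,1,1,1],
)

```text
t: 2.0
position: [0.4733, -0.3107, 0.1197]
tool_rot: [1.0, -0.017, 0.001, 0.001]
ft_force: [-0.0, -0.2, 0.1]
grip_width: 0.0852
grasp_force: 0.0
```

Run:
```python
from h import *
go((.4805,-.3036,.12),-1.8)
```

```text
off [ 0.7  -0.73 -0.03] rotz -0.15 at [ 0.4733 -0.3107  0.1197] yaw -1.95 z axis [ 0.0013 -0.0011 -1.    ] t 2.0
```

Call:
send_rows(
  offset=[
    [0.7,-0.7,0],
    [0.7,-0.7,0],
    [0.7,-0.7,0],
    [0.7,-0.7,0],
    [0.7,-0.7,0],
  ],
  rotation=[
    [0,0,0],
    [0,0,0],
    [0,0,0],
    [0,0,0],
    [0,0,0],
  ],
  gripper=[1,1,1,1,1],
)

```text
t: 2.42
position: [0.48, -0.3034, 0.1186]
tool_rot: [1.0, -0.017, -0.0, -0.0]
ft_force: [0.2, 0.3, -0.0]
grip_width: 0.0855
grasp_force: 0.0
```

Run:
```python
from h import *
go((.4805,-.3036,.064),-1.8)
im,K,T=wshot("w4")
roi=(150,130,360,330)
wrect(im,K,T,(100,120,110),(130,255,255),roi,.09,"cup bright")
```

```text
off [0.05 0.02 5.46] rotz -0.13 at [ 0.48   -0.3034  0.1186] yaw -1.93 z axis [-3.e-04  1.e-04 -1.e+00] t 2.42
cup bright 1030 mean [ 0.4821 -0.3015] rect [ 0.4806 -0.3034] [0.0485 0.0483] 88.0 min [ 0.4557 -0.3283] max [ 0.5055 -0.2786] pxbox [219 178] [287 240]
```

Call:
send_rows(
  offset=[
    [0,0,2],
    [0,0,4],
    [0,0,5.4],
    [0,0,5.4],
    [0,0,5.4],
    [0,0,5.4],
  ],
  rotation=[
    [0,0,0],
    [0,0,0],
    [0,0,0],
    [0,0,0],
    [0,0,0],
    [0,0,0],
  ],
  gripper=[1,1,1,1,1,1],
)

```text
t: 2.97
position: [0.4805, -0.3041, 0.0657]
tool_rot: [1.0, -0.017, 0.0, 0.0]
ft_force: [-0.4, 0.5, 0.6]
grip_width: 0.0855
grasp_force: 0.0
```

Call:
send_rows(
  offset=[
    [0,0,0],
    [0,0,0],
    [0,0,0],
    [0,0,0],
    [0,0,0],
    [0,0,0],
    [0,0,0],
    [0,0,0],
  ],
  rotation=[
    [0,0,0],
    [0,0,0],
    [0,0,0],
    [0,0,0],
    [0,0,0],
    [0,0,0],
    [0,0,0],
    [0,0,0],
  ],
  gripper=[-1,-1,-1,-1,-1,-1,-1,-1],
)

```text
t: 3.63
position: [0.48, -0.3035, 0.0647]
tool_rot: [1.0, -0.017, 0.0, -0.0]
ft_force: [-0.3, 1.0, -0.0]
grip_width: 0.0002
grasp_force: 0.0
```

Run:
```python
from h import *
go((.4805,-.3036,.064),-1.8)
s=sensors.state();print(s["grip_width"],s["grasp_force"],s["ft_force"],s["wrist_torque"])
```

```text
off [0.05 0.01 0.07] rotz -0.15 at [ 0.48   -0.3035  0.0647] yaw -1.95 z axis [ 0.  0. -1.] t 3.63
0.0001502254313538211 0.0 [-0.28393865  0.98785115 -0.02261676] [-0.01297423  0.01137649 -0.01093552]
```

Run:
```python
from h import *
im,K,T=wshot("w5");s=optics.camera("scene")[...,::-1];t=optics.camera("top")[...,::-1]
cv2.imwrite("pics/c5.png",np.hstack([cv2.resize(im,(400,300)),np.vstack([cv2.resize(s[80:180,120:270],(360,240)),cv2.resize(t[150:250,300:450],(360,240))])[:300] if 0 else cv2.resize(s[80:180,120:253],(400,300))]))
```

```text
(no output)
```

View pics/c5.png

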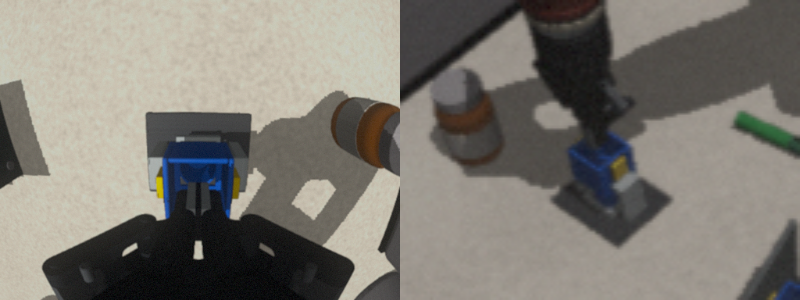

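Run:
```python
from h import *
i=optics.camera_info("wrist");K=np.array(i["camera_matrix"]);T=np.array(i["pose"])
def proj(p):
    c=(np.array(p)-T[:3,3])@T[:3,:3];th=np.arctan2(np.hypot(c[0],c[1]),c[2]);return (K[:2,2]+K[0,0]*th*c[:2]/np.hypot(c[0],c[1])).round(1)
s=sensors.state();P=s["position"];print(P,T[:3,3].round(4))
im=cv2.imread("pics/w5.png")
for lab,p,col in [("tcp",P,(0,0,255)),("grasp",P+[0,0,.0187],(0,255,255)),("body",P+[0,0,.0727],(255,0,255))]+[(f"rim{a}{b}",(.4805+a*.025,-.3035+b*.025,.09),(0,255,0)) for a in(-1,1) for b in(-1,1)]:
    q=proj(p);print(lab,q);cv2.circle(im,tuple(int(v) for v in q),2,col,-1)
cv2.imwrite("pics/w5c.png",cv2.resize(im[150:350,150:360],None,fx=2.9,fy=2.9,interpolation=cv2.INTER_CUBIC))
```

```text
[ 0.48002671 -0.30349509  0.06465492] [ 0.5557 -0.3066  0.2384]
tcp [252.7 226.7]
grasp [252.6 239.5]
body [252.2 295.7]
rim-1-1 [295.9 279.4]
rim-11 [212.2 281.7]
rim1-1 [298. 200.]
rim11 [204. 203.]
```

View pics/w5c.png

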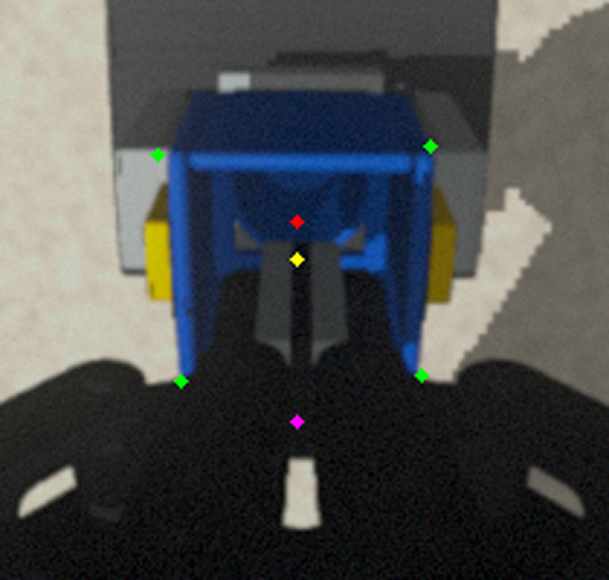

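The fingers shut over or inside the rim without touching the buttons, and their tips sit higher than I predicted. I'll raise the tool and measure the tip height in the scene camera.

Call:
send_rows(
  offset=[
    [0,0,-3],
    [0,0,-6],
    [0,0,-8],
    [0,0,-8],
    [0,0,-8],
    [0,0,-8],
  ],
  rotation=[
    [0,0,0],
    [0,0,0],
    [0,0,0],
    [0,0,0],
    [0,0,0],
    [0,0,0],
  ],
  gripper=[-1,-1,-1,-1,-1,-1],
)

```text
t: 4.28
position: [0.4796, -0.3032, 0.1439]
tool_rot: [1.0, -0.017, -0.0, -0.0]
ft_force: [-0.7, -0.3, -0.3]
grip_width: -0.0
grasp_force: 0.0
```

```bash
cat >> h.py <<'E'
def proj(n,p):
    i=optics.camera_info(n);K=np.array(i["camera_matrix"]);T=np.array(i["pose"]);c=(np.array(p)-T[:3,3])@T[:3,:3]
    if n!="wrist": return (K[:2,2]+K[0,0]*c[:2]/c[2])
    r=np.hypot(c[0],c[1]);return K[:2,2]+K[0,0]*np.arctan2(r,c[2])*c[:2]/r
E
python3 - <<'E'
from h import *
P=sensors.state()["position"];print(P)
im=optics.camera("scene")[...,::-1].copy();cv2.imwrite("pics/s6.png",im)
for dz in (0,.0187,.04): print(dz,proj("scene",P+[0,0,dz]).round(1))
print("rim ctr",proj("scene",(.4805,-.3035,.09)).round(1),"rim corners",[proj("scene",(.4805+a*.025,-.3035+b*.025,.09)).round(1).tolist() for a in(-1,1) for b in(-1,1)])
v=im.max(axis=2);u,w=proj("scene",P).astype(int)
print(u,w);print(v[w-30:w+34:2,u-20:u+24:2])
wm,K,T=wshot("w6");print("wrist proj",proj("wrist",P).round(1),proj("wrist",P+[.011,0,0]).round(1))
v=wm.max(axis=2);print(v[196:300:3,226:282:3])
E
```

```text
[ 0.47960136 -0.30316489  0.14388512]
0 [182.4 116.3]
0.0187 [181.4 111.9]
0.04 [180.2 106.9]
rim ctr [185.  128.3] rim corners [[184.5, 120.5], [195.8, 127.0], [174.0, 129.6], [185.4, 136.4]]
182 116
[[ 62  25  28  22  23  23  28  26  25  32  36  50  59 149 153 149 152 157
  155 156 157 154]
 [134  33  25  23  19  14  26  24  29  28  31  55  80 149 156 152 149 154
  155 158 155 152]
 [148 105  26  28  22  27  21  24  17  25  25  40  72 110 149 144 153 156
  154 155 153 155]
 [153 151  90  25  17  22  25  27  25  27  28  22  49  72  77  54 143 153
  150 145 100  89]
 [157 154 140  46  22  25  25  25  23  24  22  37  37  53  70  47 105 145
   97  82  82  80]
 [151 154 151 132  52  43  24  25  25  25  27  44  32  32  45  64  93  78
   78  83  80  81]
 [149 150 154 152 145  84  28  24  21  30  22  20  28  32  45  79  79  82
   81  81  81  79]
 [155 150 145  94  89  70  33  28  27  18  24  26  28  47  79  81  81  82
   77  77  82  82]
 [ 94  79  81  77  76  79  71  42  29  28  22  27  57  81  80  79  81  81
   80  80  79  83]
 [ 81  78  77  79  78  79  75  49  46  25  31  48  80  78  80 
[... 4252 characters left out ...]
  31  43  23  33  45  29  28  24  33  35  29
   27]
 [ 32  33  29  30  29  25  29  27  32  27  29  24  23  26  28  26  28  26
   32]
 [ 32  33  28  32  24  31  32  27  22  34  23  25  30  23  16  26  27  27
   23]
 [ 36  32  24  25  26  26  26  27  28  24  30  21  29  26  23  21  26  24
   22]
 [ 32  24  29  31  31  30  24  31  19  19  32  25  20  22  21  23  22  26
   29]
 [ 30  27  33  27  24  24  20  28  25  30  21  22  25  24  24  17  17  23
   20]
 [ 21  28  21  26  26  24  23  23  28  30  31  22  27  18  26  14  28  25
   13]
 [ 22  27  22  17  22  15  27  19  21  30  14  22  15   6  22  21  22  25
   24]
 [ 22  30  19  21  29  18  21  19  23  28  26  25  17  20  21  14  23  13
   21]]
```

Call:
send_rows(
  offset=[
    [0,0,0],
    [0,0,0],
    [0,0,0],
    [0,0,0],
    [0,0,0],
    [0,0,3],
    [0,0,6],
    [0,0,9.5],
    [0,0,9.5],
    [0,0,9.5],
  ],
  rotation=[
    [0,0,0],
    [0,0,0],
    [0,0,0],
    [0,0,0],
    [0,0,0],
    [0,0,0],
    [0,0,0],
    [0,0,0],
    [0,0,0],
    [0,0,0],
  ],
  gripper=[1,1,1,1,1,1,1,1,1,1],
)

```text
t: 5.22
position: [0.4784, -0.3021, 0.0479]
tool_rot: [1.0, -0.017, -0.002, -0.002]
ft_force: [0.4, 0.5, 1.0]
grip_width: 0.0857
grasp_force: 0.0
```

Run:
```python
from h import *
s=sensors.state();P=s["position"];print(P,s["grip_width"],s["ft_force"])
im=optics.camera("scene")[...,::-1].copy()
c=cv2.resize(im[90:160,140:230],None,fx=5,fy=5,interpolation=cv2.INTER_CUBIC)
for dz in (0,.013,.0187,.035):
    q=(proj("scene",P+[0,.0425,dz])-[140,90])*5;print(dz,q.round());cv2.circle(c,tuple(int(v) for v in q),2,(0,0,255),-1)
wm,K,T=wshot("w7")
c=np.hstack([c,cv2.resize(wm[130:330,100:400],(350,233))] if 0 else [c,cv2.resize(cv2.copyMakeBorder(wm[130:330,130:380],0,0,0,0,cv2.BORDER_CONSTANT),(350,350))])
cv2.imwrite("pics/c7.png",c)
```

```text
[ 0.47837774 -0.30212532  0.04791196] 0.08570641082303487 [0.40940127 0.5077677  0.97519666]
0 [286. 262.]
0.013 [284. 249.]
0.0187 [282. 243.]
0.035 [279. 227.]
```

View pics/c7.png

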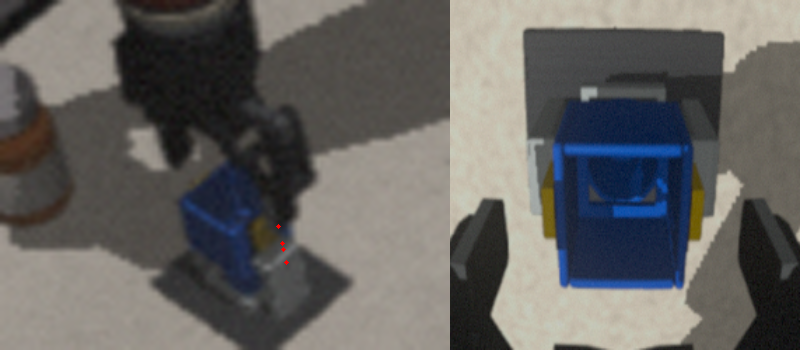

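The scene crop puts the open fingertip about 37 mm above the reported TCP, at roughly 85 mm height. The wrist crop shows the cup centred between the fingers (553–692 against 505–740). I'll lower 0.9 cm more and close.

Call:
send_rows(
  offset=[
    [0.1,0.05,0.9],
    [0.1,0.05,0.9],
    [0.1,0.05,0.9],
    [0.1,0.05,0.9],
    [0.1,0.05,0.9],
    [0.1,0.05,0.9],
    [0.1,0.05,0.9],
    [0.1,0.05,0.9],
    [0.1,0.05,0.9],
    [0.1,0.05,0.9],
  ],
  rotation=[
    [0,0,0],
    [0,0,0],
    [0,0,0],
    [0,0,0],
    [0,0,0],
    [0,0,0],
    [0,0,0],
    [0,0,0],
    [0,0,0],
    [0,0,0],
  ],
  gripper=[1,1,1,-1,-1,-1,-1,-1,-1,-1],
)

```text
t: 6.15
position: [0.4823, -0.3047, 0.0424]
tool_rot: [1.0, -0.017, 0.001, 0.001]
ft_force: [0.3, 1.5, 6.8]
grip_width: 0.0486
grasp_force: 64.5
```

Run:
```python
from h import *
s=sensors.state();print(s["position"],s["grip_width"],s["grasp_force"],s["ft_force"],s["wrist_torque"])
```

```text
[ 0.48233406 -0.30470018  0.04241799] 0.048627048143354584 64.4910603761673 [0.27345442 1.51255225 6.82615471] [ 0.31063961 -0.06631736  0.01758075]
```

Call:
send_rows(
  offset=[
    [0,0,-0.2],
    [0,0,-0.4],
    [0,0,-0.6],
    [0,0,-0.8],
    [0,0,-0.8],
    [0,0,-0.8],
  ],
  rotation=[
    [0,0,0],
    [0,0,0],
    [0,0,0],
    [0,0,0],
    [0,0,0],
    [0,0,0],
  ],
  gripper=[-1,-1,-1,-1,-1,-1],
)

```text
t: 6.65
position: [0.4809, -0.3041, 0.0486]
tool_rot: [1.0, -0.017, -0.0, -0.0]
ft_force: [-0.5, 0.0, -3.4]
grip_width: 0.0488
grasp_force: 63.4
```

Run:
```python
from h import *
s=sensors.state();print(s["position"],s["grip_width"],s["grasp_force"],s["ft_force"],s["wrist_torque"])
im,K,T=wshot("w8")
for lo in (100,):
    wrect(im,K,T,(100,120,110),(130,255,255),(170,130,340,330),.098,"cup");
wrect(im,K,T,*Y,(150,130,253,330),.094,"yl");wrect(im,K,T,*Y,(254,130,360,330),.094,"yr")
```

```text
[ 0.4809291  -0.30405214  0.04863886] 0.0487889961826317 63.40503126382828 [-0.48165925  0.01506798 -3.41353981] [-0.06236524 -0.01701846  0.00542247]
cup 1575 mean [ 0.4858 -0.3016] rect [ 0.4812 -0.3039] [0.047  0.0481] 88.3 min [ 0.4566 -0.3267] max [ 0.5059 -0.28  ] pxbox [202 221] [297 305]
yl 230 mean [ 0.4884 -0.2862] rect [ 0.487  -0.2861] [0.0035 0.0262] 84.7 min [ 0.4741 -0.2889] max [ 0.4999 -0.2836] pxbox [212 229] [219 275]
yr 266 mean [ 0.4873 -0.323 ] rect [ 0.4856 -0.3235] [0.027  0.0043] 9.0 min [ 0.4721 -0.3252] max [ 0.4989 -0.3206] pxbox [286 229] [295 276]
```

Call:
send_rows(
  offset=[
    [0,0,-1],
    [0,0,-3],
    [0,0,-5],
    [0,0,-8],
    [0,0,-12],
    [0,0,-16],
    [0,0,-18],
    [0,0,-18],
    [0,0,-18],
    [0,0,-18],
  ],
  rotation=[
    [0,0,0],
    [0,0,0],
    [0,0,0],
    [0,0,0],
    [0,0,0],
    [0,0,0],
    [0,0,0],
    [0,0,0],
    [0,0,0],
    [0,0,0],
  ],
  gripper=[-1,-1,-1,-1,-1,-1,-1,-1,-1,-1],
)

```text
t: 7.53
position: [0.4804, -0.3035, 0.2276]
tool_rot: [1.0, -0.017, -0.001, -0.001]
ft_force: [-0.1, 0.8, -1.2]
grip_width: 0.0487
grasp_force: 63.4
```

Run:
```python
from h import *
s=sensors.state();print(s["grip_width"],s["grasp_force"],s["ft_force"],s["wrist_torque"],s["joint_pos"].round(2))
go((.487,.300,.23),-1.9)
im,K,T=wshot("w9");z=s["position"][2]+.048
wrect(im,K,T,(100,120,110),(130,255,255),(170,130,340,330),z,"cup at expected rim height")
s=optics.camera("scene")[...,::-1];cv2.imwrite("pics/s9.png",s)
m=cv2.findNonZero(mask(s,*B,(150,40,215,140)));m=m.reshape(-1,2);print("blue scene",len(m),m.min(0),m.max(0))
print("expect cup mid",proj("scene",sensors.state()["position"]+[0,0,.006]))
```

```text
0.048656731622485336 63.41415613889694 [-0.12028709  0.78026766 -1.24487022] [-0.03034739 -0.00185071 -0.02418829] [-0.7   0.07  1.64 -0.    1.43  0.9 ]
off [ -1.39 -60.34  -0.17] rotz -0.05 at [ 0.4804 -0.3035  0.2276] yaw -1.95 z axis [-0.0015  0.0012 -1.    ] t 7.53
cup at expected rim height 1606 mean [ 0.4842 -0.3017] rect [ 0.4798 -0.3028] [0.0461 0.0489] 88.1 min [ 0.4547 -0.3252] max [ 0.5048 -0.2792] pxbox [202 221] [295 305]
blue scene 252 [165  79] [188 108]
expect cup mid [177.23719338  94.74264252]
```

Call:
send_rows(
  offset=[
    [-0.1,-4,0],
    [-0.2,-8,0],
    [-0.3,-12,0],
    [-0.4,-16,0],
    [-0.5,-20,0],
    [-0.6,-24,0],
    [-0.7,-28,0],
    [-0.7,-32,0],
    [-0.8,-36,0],
    [-0.8,-39,0],
  ],
  rotation=[
    [0,0,0],
    [0,0,0],
    [0,0,0],
    [0,0,0],
    [0,0,0],
    [0,0,0],
    [0,0,0],
    [0,0,0],
    [0,0,0],
    [0,0,0],
  ],
  gripper=[-1,-1,-1,-1,-1,-1,-1,-1,-1,-1],
)

```text
t: 8.47
position: [0.4847, 0.0889, 0.2269]
tool_rot: [1.0, -0.016, -0.002, -0.0]
ft_force: [0.9, -1.1, -2.1]
grip_width: 0.0485
grasp_force: 63.5
```

Call:
send_rows(
  offset=[
    [-0.1,-4,0],
    [-0.2,-8,0],
    [-0.3,-12,0],
    [-0.4,-16,0],
    [-0.5,-19,0],
    [-0.6,-21,0],
    [-0.6,-21.3,0],
    [-0.6,-21.3,0],
    [-0.6,-21.3,0],
    [-0.6,-21.3,0],
  ],
  rotation=[
    [0,0,0],
    [0,0,0],
    [0,0,0],
    [0,0,0],
    [0,0,0],
    [0,0,0],
    [0,0,0],
    [0,0,0],
    [0,0,0],
    [0,0,0],
  ],
  gripper=[-1,-1,-1,-1,-1,-1,-1,-1,-1,-1],
)

```text
t: 9.3
position: [0.4874, 0.2978, 0.2279]
tool_rot: [1.0, -0.018, -0.001, 0.001]
ft_force: [-0.0, -0.4, -1.8]
grip_width: 0.0486
grasp_force: 63.6
```

Run:
```python
from h import *
s=sensors.state();print(s["grip_width"],s["grasp_force"],s["ft_force"],s["joint_pos"].round(2))
go((.487,.300,.06),-1.9)
im,K,T=wshot("w10")
wrect(im,K,T,(3,60,70),(18,255,255),(60,40,460,340),.008,"coaster")
```

```text
0.048600197964266234 63.577275574207306 [-0.02783052 -0.37855675 -1.79490595] [ 0.41  0.08  1.63 -0.    1.43  2.02]
off [-0.03 -0.24 16.79] rotz -0.11 at [0.4874 0.2978 0.2279] yaw -2.01 z axis [-0.0014 -0.0011 -1.    ] t 9.3
coaster 6845 mean [0.4766 0.3545] rect [0.4559 0.4255] [0.3215 0.2414] 72.0 min [0.3099 0.2393] max [0.5479 0.6029] pxbox [ 67 117] [296 275]
```

Call:
send_rows(
  offset=[
    [0,-0.2,3],
    [0,-0.2,7],
    [0,-0.2,11],
    [0,-0.2,14],
    [0,-0.2,16.8],
    [0,-0.2,16.8],
    [0,-0.2,16.8],
    [0,-0.2,16.8],
  ],
  rotation=[
    [0,0,0],
    [0,0,0],
    [0,0,0],
    [0,0,0],
    [0,0,0],
    [0,0,0],
    [0,0,0],
    [0,0,0],
  ],
  gripper=[-1,-1,-1,-1,-1,-1,-1,-1],
)

```text
t: 10.02
position: [0.4892, 0.301, 0.0628]
tool_rot: [1.0, -0.018, 0.001, -0.001]
ft_force: [0.4, 0.4, -0.2]
grip_width: 0.0489
grasp_force: 63.6
```

Call:
send_rows(
  offset=[
    [0,0,0.3],
    [0,0,0.6],
    [0,0,0.9],
    [0,0,1.1],
    [0,0,1.1],
    [0,0,1.1],
  ],
  rotation=[
    [0,0,0],
    [0,0,0],
    [0,0,0],
    [0,0,0],
    [0,0,0],
    [0,0,0],
  ],
  gripper=[-1,-1,-1,-1,-1,-1],
)

```text
t: 10.52
position: [0.4875, 0.3011, 0.0496]
tool_rot: [1.0, -0.017, -0.0, 0.0]
ft_force: [0.5, 0.2, -2.6]
grip_width: 0.0486
grasp_force: 63.6
```

Still airborne, so I'll continue down in small steps.

Call:
send_rows(
  offset=[
    [0,0,0.1],
    [0,0,0.2],
    [0,0,0.3],
    [0,0,0.3],
    [0,0,0.3],
    [0,0,0.3],
  ],
  rotation=[
    [0,0,0],
    [0,0,0],
    [0,0,0],
    [0,0,0],
    [0,0,0],
    [0,0,0],
  ],
  gripper=[-1,-1,-1,-1,-1,-1],
)

```text
t: 11.02
position: [0.4877, 0.3011, 0.0467]
tool_rot: [1.0, -0.017, -0.0, -0.0]
ft_force: [0.5, 0.2, -1.4]
grip_width: 0.0487
grasp_force: 63.6
```

Call:
send_rows(
  offset=[
    [0,0,0.1],
    [0,0,0.2],
    [0,0,0.2],
    [0,0,0.2],
    [0,0,0.2],
  ],
  rotation=[
    [0,0,0],
    [0,0,0],
    [0,0,0],
    [0,0,0],
    [0,0,0],
  ],
  gripper=[-1,-1,-1,-1,-1],
)

```text
t: 11.43
position: [0.4876, 0.301, 0.0447]
tool_rot: [1.0, -0.017, -0.0, 0.0]
ft_force: [-0.4, -0.3, -1.4]
grip_width: 0.0488
grasp_force: 63.7
```

Call:
send_rows(
  offset=[
    [0,0,0.1],
    [0,0,0.2],
    [0,0,0.2],
    [0,0,0.2],
    [0,0,0.2],
  ],
  rotation=[
    [0,0,0],
    [0,0,0],
    [0,0,0],
    [0,0,0],
    [0,0,0],
  ],
  gripper=[-1,-1,-1,-1,-1],
)

```text
t: 11.85
position: [0.4882, 0.3012, 0.0444]
tool_rot: [1.0, -0.017, 0.0, -0.0]
ft_force: [-3.3, -2.3, 7.9]
grip_width: 0.0482
grasp_force: 64.9
```

Call:
send_rows(
  offset=[
    [0,0,0.1],
    [0,0,0.2],
    [0,0,0.2],
    [0,0,0.2],
    [0,0,0.2],
  ],
  rotation=[
    [0,0,0],
    [0,0,0],
    [0,0,0],
    [0,0,0],
    [0,0,0],
  ],
  gripper=[-1,-1,-1,-1,-1],
)

```text
t: 12.27
position: [0.4888, 0.3013, 0.0443]
tool_rot: [1.0, -0.017, 0.001, -0.0]
ft_force: [-8.0, -4.9, 20.3]
grip_width: 0.0484
grasp_force: 66.0
```

Call:
send_rows(
  offset=[
    [0,0,-0.35],
    [0,0,-0.35],
    [0,0,-0.35],
    [0,0,-0.35],
    [0,0,-0.35],
    [0,0,-0.35],
    [0,0,-0.35],
    [0,0,-0.35],
    [0,0,-0.35],
    [0,0,-0.35],
  ],
  rotation=[
    [0,0,0],
    [0,0,0],
    [0,0,0],
    [0,0,0],
    [0,0,0],
    [0,0,0],
    [0,0,0],
    [0,0,0],
    [0,0,0],
    [0,0,0],
  ],
  gripper=[-1,-1,-1,1,1,1,1,1,1,1],
)

```text
t: 13.1
position: [0.4877, 0.3011, 0.0442]
tool_rot: [1.0, -0.017, 0.0, -0.0]
ft_force: [0.4, -0.5, -0.0]
grip_width: 0.0855
grasp_force: 0.0
```

Call:
send_rows(
  offset=[
    [0,0,0],
    [0,0,-3],
    [0,0,-7],
    [0,0,-11],
    [0,0,-13],
    [0,0,-13],
    [0,0,-13],
    [0,0,-13],
  ],
  rotation=[
    [0,0,0],
    [0,0,0],
    [0,0,0],
    [0,0,0],
    [0,0,0],
    [0,0,0],
    [0,0,0],
    [0,0,0],
  ],
  gripper=[1,1,1,1,1,1,1,1],
)

```text
t: 13.77
position: [0.4871, 0.3008, 0.1733]
tool_rot: [1.0, -0.017, -0.001, 0.0]
ft_force: [-0.6, -0.0, -0.3]
grip_width: 0.0854
grasp_force: 0.0
```

Run:
```python
from h import *
s=sensors.state();print(s["grip_width"],s["ft_force"],s["joint_pos"].round(2))
im,K,T=wshot("w11")
wrect(im,K,T,(100,120,110),(130,255,255),(170,130,340,330),.092,"cup")
wrect(im,K,T,*Y,(150,130,253,330),.088,"yl");wrect(im,K,T,*Y,(254,130,360,330),.088,"yr")
for z in (.2,.092): go((.4885,.3013,z),88)
```

```text
0.08542050103990226 [-0.60101413 -0.02477158 -0.31226681] [ 0.42  0.12  1.69 -0.    1.33  2.02]
cup 761 mean [0.4872 0.2989] rect [0.4862 0.3013] [0.0487 0.0479] 88.1 min [0.4615 0.2763] max [0.5101 0.3256] pxbox [225 165] [280 216]
yl 139 mean [0.4891 0.3293] rect [0.4903 0.3297] [0.0055 0.0237] 86.5 min [0.4784 0.3262] max [0.5019 0.3324] pxbox [218 174] [224 199]
yr 136 mean [0.4876 0.2729] rect [0.4919 0.2722] [0.0083 0.0312] 78.9 min [0.4765 0.2651] max [0.5064 0.2753] pxbox [281 167] [292 199]
off [ 0.18 -0.08 -2.76] rotz -89.96 at [0.4866 0.3006 0.1724] yaw -1.96 z axis [-0.0026 -0.0012 -1.    ] t 13.82
off [ 0.21 -0.09  8.04] rotz -89.96 at [0.4866 0.3006 0.1724] yaw -1.96 z axis [-0.0026 -0.0012 -1.    ] t 13.82
```

The cup stands on the coaster at (0.4865, 0.301), with both buttons sprung back out. Next I turn 90° for the plain-side grasp.

Call:
send_rows(
  offset=[
    [0,0,-2],
    [0,0,-2],
    [0,0,-2],
    [0,0,-2],
    [0,0,-2],
    [0,0,-2],
    [0,0,-2],
    [0,0,-2],
    [0,0,-2],
    [0,0,-2],
  ],
  rotation=[
    [0,0,-7],
    [0,0,-14],
    [0,0,-21],
    [0,0,-28],
    [0,0,-35],
    [0,0,-42],
    [0,0,-49],
    [0,0,-56],
    [0,0,-63],
    [0,0,-70],
  ],
  gripper=[1,1,1,1,1,1,1,1,1,1],
)

```text
t: 14.65
position: [0.4865, 0.3005, 0.1918]
tool_rot: [0.827, 0.562, -0.002, -0.0]
ft_force: [-1.1, -0.1, -0.8]
grip_width: 0.0855
grasp_force: 0.0
```

Call:
send_rows(
  offset=[
    [0,0,0],
    [0,0,0],
    [0,0,0],
    [0,0,0],
    [0,0,0],
    [0,0,0],
  ],
  rotation=[
    [0,0,-7],
    [0,0,-14],
    [0,0,-20],
    [0,0,-20],
    [0,0,-20],
    [0,0,-20],
  ],
  gripper=[1,1,1,1,1,1],
)

```text
t: 15.15
position: [0.4871, 0.3008, 0.193]
tool_rot: [0.72, 0.694, -0.001, -0.0]
ft_force: [-0.4, 1.0, -0.2]
grip_width: 0.0854
grasp_force: 0.0
```

Run:
```python
from h import *
s=sensors.state();print(s["joint_pos"].round(2))
im,K,T=wshot("w12")
m=cv2.findNonZero(mask(im,*B,(150,100,360,300))).reshape(-1,2);print(m.min(0),m.max(0))
wrect(im,K,T,(100,120,110),(130,255,255),(150,100,360,300),.092,"cup")
wrect(im,K,T,*Y,(150,100,360,300),.088,"y")
go((.4868,.3012,.12),88.05)
```

```text
[0.42 0.1  1.67 0.   1.37 0.45]
[226 151] [276 206]
cup 848 mean [0.4852 0.3013] rect [0.4853 0.3015] [0.0478 0.0484] 87.9 min [0.4605 0.2769] max [0.5099 0.3263] pxbox [226 158] [276 206]
y 310 mean [0.4856 0.3115] rect [0.4717 0.3034] [0.0664 0.045 ] 88.2 min [0.4498 0.2696] max [0.4951 0.3364] pxbox [213 146] [260 212]
off [ 0.03 -0.04  7.34] rotz -0.15 at [0.4873 0.3009 0.1934] yaw 87.9 z axis [-1.3e-03 -6.0e-04 -1.0e+00] t 15.2
```

Call:
send_rows(
  offset=[
    [0.05,-0.1,0],
    [0.05,-0.1,4],
    [0.05,-0.1,8],
    [0.05,-0.1,12],
    [0.05,-0.1,14],
    [0.05,-0.1,15.7],
    [0.05,-0.1,15.7],
    [0.05,-0.1,15.7],
    [0.05,-0.1,15.7],
    [0.05,-0.1,15.7],
  ],
  rotation=[
    [0,0,0],
    [0,0,0],
    [0,0,0],
    [0,0,0],
    [0,0,0],
    [0,0,0],
    [0,0,0],
    [0,0,0],
    [0,0,0],
    [0,0,0],
  ],
  gripper=[1,1,1,1,1,1,1,1,1,1],
)

```text
t: 16.03
position: [0.4883, 0.3023, 0.0394]
tool_rot: [0.719, 0.695, 0.002, 0.001]
ft_force: [0.2, -0.4, 0.3]
grip_width: 0.0858
grasp_force: 0.0
```

Call:
send_rows(
  offset=[
    [0,0,0],
    [0,0,0],
    [0,0,0],
    [0,0,0],
    [0,0,0],
    [0,0,0],
    [0,0,0],
  ],
  rotation=[
    [0,0,0],
    [0,0,0],
    [0,0,0],
    [0,0,0],
    [0,0,0],
    [0,0,0],
    [0,0,0],
  ],
  gripper=[-1,-1,-1,-1,-1,-1,-1],
)

```text
t: 16.62
position: [0.4872, 0.302, 0.0385]
tool_rot: [0.719, 0.695, 0.001, 0.0]
ft_force: [-2.4, -0.1, 7.1]
grip_width: 0.0487
grasp_force: 61.6
```

Run:
```python
from h import *
s=sensors.state();print(s["grip_width"],s["grasp_force"],s["ft_force"],s["wrist_torque"])
go((.486,.3014,.24),88.05)
```

```text
0.04871977355870974 61.593442044686526 [-2.40389726 -0.14844985  7.11313651] [-0.11285372  0.36846347  0.04031113]
off [ -0.05  -0.1  -20.15] rotz -0.01 at [0.4872 0.302  0.0385] yaw 88.04 z axis [ 1.1e-03  7.0e-04 -1.0e+00] t 16.62
```

Call:
send_rows(
  offset=[
    [0,0,-1],
    [0,0,-3],
    [0,0,-6],
    [0,0,-10],
    [0,0,-14],
    [0,0,-18],
    [0,0,-20],
    [0,0,-20],
    [0,0,-20],
    [0,0,-20],
  ],
  rotation=[
    [0,0,0],
    [0,0,0],
    [0,0,0],
    [0,0,0],
    [0,0,0],
    [0,0,0],
    [0,0,0],
    [0,0,0],
    [0,0,0],
    [0,0,0],
  ],
  gripper=[-1,-1,-1,-1,-1,-1,-1,-1,-1,-1],
)

```text
t: 17.45
position: [0.4858, 0.3012, 0.2358]
tool_rot: [0.719, 0.695, -0.001, -0.0]
ft_force: [-0.2, 0.1, -2.8]
grip_width: 0.0489
grasp_force: 62.6
```

Run:
```python
from h import *
s=sensors.state();print(s["grip_width"],s["grasp_force"],s["ft_force"])
im,K,T=wshot("w13");z=s["position"][2]+.055
wrect(im,K,T,(100,120,110),(130,255,255),(150,100,360,330),z,"cup")
go((.486,.3014,.24),88.05)
t=optics.camera("top")[...,::-1].copy();cv2.imwrite("pics/t13.png",t)
def tr(lo,hi,roi,z,lab):
    c=cv2.findNonZero(mask(t,lo,hi,roi)).reshape(-1,2);p=cast("top",c,z)[:,:2].astype(np.float32);r=cv2.minAreaRect(p);print(lab,len(p),p.mean(0).round(4),np.round(r[0],4),np.round(r[1],4),round(r[2],1))
tr((100,120,50),(130,255,255),(240,170,285,230),.09,"twin")
tr(*Y,(240,170,260,230),.085,"tyl");tr(*Y,(261,170,285,230),.085,"tyr")
```

```text
0.04890276130040572 62.64962788671255 [-0.22299114  0.06203549 -2.77270531]
cup 2379 mean [0.4868 0.316 ] rect [0.487  0.3132] [0.0273 0.0482] 87.4 min [0.463  0.2985] max [0.5113 0.3268] pxbox [200 221] [308 274]
off [ 0.04  0.06 -0.51] rotz -0.01 at [0.4854 0.301  0.2349] yaw 88.04 z axis [-0.0035 -0.0016 -1.    ] t 17.5
twin 251 [ 0.5205 -0.0022] [ 0.5209 -0.0011] [0.0528 0.0507] 7.0
tyl 12 [0.5177 0.0271] [0.5177 0.0271] [0.019  0.0031] 0.3
tyr 14 [ 0.5246 -0.0301] [ 0.5243 -0.0299] [0.0192 0.0061] 13.8
```

Call:
send_rows(
  offset=[
    [-4,-0.5,-1],
    [-8,-1,-1.5],
    [-12,-1.5,-1.5],
    [-16,-2,-1.5],
    [-20,-2.5,-1.5],
    [-24,-3,-1.5],
    [-28,-3.5,-1.5],
    [-32,-4,-1.5],
    [-35,-4.4,-1.5],
    [-36.3,-4.4,-1.5],
  ],
  rotation=[
    [0,0,-1],
    [0,0,-2],
    [0,0,-3],
    [0,0,-4],
    [0,0,-5],
    [0,0,-6],
    [0,0,-7],
    [0,0,-8],
    [0,0,-9],
    [0,0,-9],
  ],
  gripper=[-1,-1,-1,-1,-1,-1,-1,-1,-1,-1],
)

```text
t: 18.38
position: [0.4284, -0.0629, 0.2505]
tool_rot: [0.663, 0.748, -0.001, -0.001]
ft_force: [0.2, -0.6, -1.8]
grip_width: 0.0486
grasp_force: 62.6
```

Call:
send_rows(
  offset=[
    [0,0,0],
    [0,0,0],
    [0,0,0],
    [0,0,0],
  ],
  rotation=[
    [0,0,0],
    [0,0,0],
    [0,0,0],
    [0,0,0],
  ],
  gripper=[-1,-1,-1,-1],
)

```text
t: 18.72
position: [0.4301, -0.0585, 0.2516]
tool_rot: [0.662, 0.75, -0.0, -0.001]
ft_force: [0.1, 0.2, -2.2]
grip_width: 0.0489
grasp_force: 62.6
```

Run:
```python
from h import *
im,K,T=wshot("w14");P=sensors.state()["position"];print(P,yaw())
q=proj("wrist",(.522,-.003,.09)).astype(int);print(q)
cv2.imwrite("pics/w14c.png",cv2.resize(im[max(q[1]-60,0):q[1]+60,q[0]-75:q[0]+75],None,fx=4,fy=4,interpolation=cv2.INTER_CUBIC))
r=(q[0]-45,max(q[1]-45,0),q[0]+45,q[1]+45)
wrect(im,K,T,(100,120,110),(130,255,255),r,.09,"twin")
wrect(im,K,T,*B,r,.09,"twin all")
m=mask(im,*Y,r);n,_,st,ce=cv2.connectedComponentsWithStats(m)
for k in range(1,n):
    if st[k,4]>8: print(st[k],ce[k].round(1),wcast(K,T,ce[k],.0865).round(4))
```

```text
[ 0.43028393 -0.05855555  0.25175482] 97.14530808704565
[337 133]
twin 752 mean [ 0.5215 -0.0055] rect [ 0.5235 -0.0018] [0.0496 0.0498] 7.1 min [ 0.496 -0.029] max [0.5504 0.0252] pxbox [318 111] [359 154]
twin all 1730 mean [ 0.5184 -0.0029] rect [ 0.5199 -0.0025] [0.0575 0.0501] 8.5 min [ 0.4893 -0.0302] max [0.5511 0.0259] pxbox [312 111] [359 154]
[325 106  22   6 104] [336.4 108.2] [[0.5167 0.0258 0.0865]]
[328 154  18   6  84] [336.7 156.9] [[ 0.5268 -0.031   0.0865]]
```

View pics/w14c.png

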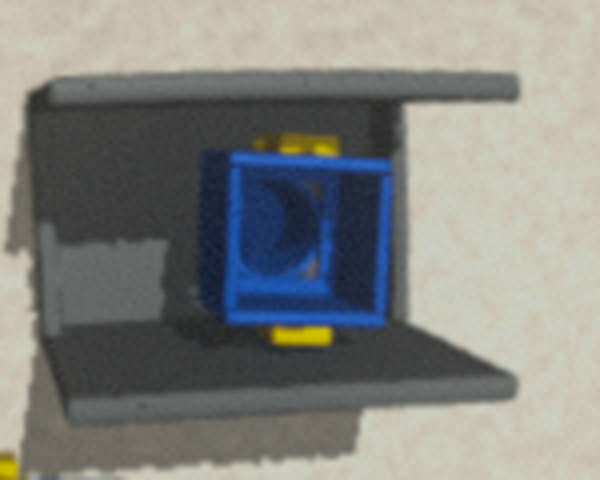

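The crop shows the twin upright in the caddy, with its rim at crop pixels (232–390, 155–325). Its fitted rim is 49.6 × 49.8 mm, centred at (0.5235, −0.0018) with yaw 7.1°. I'll hover above it and measure the residual.

Call:
send_rows(
  offset=[
    [1.5,3.5,0],
    [3,7,0],
    [4.5,9.9,2],
    [4.5,9.9,5],
    [4.5,9.9,6],
    [4.5,9.9,6],
    [4.5,9.9,6],
    [4.5,9.9,6],
    [4.5,9.9,6],
    [4.5,9.9,6],
  ],
  rotation=[
    [0,0,0],
    [0,0,0],
    [0,0,0],
    [0,0,0],
    [0,0,0],
    [0,0,0],
    [0,0,0],
    [0,0,0],
    [0,0,0],
    [0,0,0],
  ],
  gripper=[-1,-1,-1,-1,-1,-1,-1,-1,-1,-1],
)

```text
t: 19.6
position: [0.5239, -0.0034, 0.1942]
tool_rot: [0.663, 0.749, 0.001, 0.001]
ft_force: [-0.6, -0.0, -1.7]
grip_width: 0.0488
grasp_force: 63.0
```

Run:
```python
from h import *
go((.5235,-.0018,.125),97.1)
im,K,T=wshot("w15");z=sensors.state()["position"][2]+.0535
wrect(im,K,T,(100,120,110),(130,255,255),(150,100,360,330),z,"held cup rim")
m=mask(im,*Y,(130,100,380,330));n,_,st,ce=cv2.connectedComponentsWithStats(m)
for k in range(1,n):
    if st[k,4]>20: print(st[k],wcast(K,T,ce[k],z-.004).round(4))
```

```text
off [ 0.17 -0.04  6.92] rotz -0.1 at [ 0.5239 -0.0034  0.1942] yaw 97.0 z axis [ 3.3e-03 -5.0e-04 -1.0e+00] t 19.6
held cup rim 3333 mean [0.5205 0.0178] rect [0.5212 0.0227] [0.0491 0.0553] 7.0 min [ 0.4975 -0.0077] max [0.5473 0.0513] pxbox [199 155] [308 271]
[243 145  20  10 188] [[0.5171 0.0516 0.2434]]
[ 234  186   41   33 1209] [[0.5203 0.028  0.2434]]
[237 310  34   5 151] [[ 0.5278 -0.0331  0.2434]]
```

Call:
send_rows(
  offset=[
    [0.15,0,2],
    [0.15,0,4],
    [0.15,0,6],
    [0.15,0,6.8],
    [0.15,0,6.8],
    [0.15,0,6.8],
    [0.15,0,6.8],
    [0.15,0,6.8],
  ],
  rotation=[
    [0,0,0],
    [0,0,0],
    [0,0,0],
    [0,0,0],
    [0,0,0],
    [0,0,0],
    [0,0,0],
    [0,0,0],
  ],
  gripper=[-1,-1,-1,-1,-1,-1,-1,-1],
)

```text
t: 20.32
position: [0.5241, -0.0016, 0.1259]
tool_rot: [0.662, 0.749, 0.001, 0.001]
ft_force: [0.2, 0.6, -2.3]
grip_width: 0.0489
grasp_force: 63.1
```

Run:
```python
from h import *
print(sensors.state()["ft_force"]);go((.5235,-.0018,.0825),97.1)
```

```text
[ 0.24230398  0.59436106 -2.27510774]
off [-0.   -0.08  4.34] rotz -0.06 at [ 0.5241 -0.0016  0.1259] yaw 97.04 z axis [ 2.9e-03 -4.0e-04 -1.0e+00] t 20.32
```

Call:
send_rows(
  offset=[
    [0,0,0.3],
    [0,0,0.6],
    [0,0,0.9],
    [0,0,1.2],
    [0,0,1.5],
    [0,0,1.5],
    [0,0,1.5],
  ],
  rotation=[
    [0,0,0],
    [0,0,0],
    [0,0,0],
    [0,0,0],
    [0,0,0],
    [0,0,0],
    [0,0,0],
  ],
  gripper=[-1,-1,-1,-1,-1,-1,-1],
)

```text
t: 20.9
position: [0.5226, -0.0013, 0.1088]
tool_rot: [0.662, 0.749, -0.0, -0.0]
ft_force: [0.9, -0.4, -1.8]
grip_width: 0.0487
grasp_force: 63.1
```

Entered the collar with no contact force.

Call:
send_rows(
  offset=[
    [0,0,0.3],
    [0,0,0.6],
    [0,0,0.9],
    [0,0,1.2],
    [0,0,1.5],
    [0,0,1.8],
    [0,0,2.1],
    [0,0,2.1],
    [0,0,2.1],
  ],
  rotation=[
    [0,0,0],
    [0,0,0],
    [0,0,0],
    [0,0,0],
    [0,0,0],
    [0,0,0],
    [0,0,0],
    [0,0,0],
    [0,0,0],
  ],
  gripper=[-1,-1,-1,-1,-1,-1,-1,-1,-1],
)

```text
t: 21.65
position: [0.5227, -0.0014, 0.0879]
tool_rot: [0.662, 0.749, -0.0, -0.0]
ft_force: [0.2, -0.0, -2.0]
grip_width: 0.0491
grasp_force: 63.1
```

Run:
```python
from h import *
s=sensors.state();print(s["ft_force"],s["wrist_torque"]);go((.5235,-.0018,.0825),97.1)
```

```text
[ 0.22738243 -0.02723013 -1.98539389] [-0.01907629 -0.01772153 -0.01482759]
off [-0.05  0.08  0.54] rotz -0.05 at [ 0.5227 -0.0014  0.0879] yaw 97.05 z axis [-6.e-04  1.e-04 -1.e+00] t 21.65
```

Call:
send_rows(
  offset=[
    [0,0,0.1],
    [0,0,0.2],
    [0,0,0.3],
    [0,0,0.4],
    [0,0,0.4],
    [0,0,0.4],
  ],
  rotation=[
    [0,0,0],
    [0,0,0],
    [0,0,0],
    [0,0,0],
    [0,0,0],
    [0,0,0],
  ],
  gripper=[-1,-1,-1,-1,-1,-1],
)

```text
t: 22.15
position: [0.5228, -0.0014, 0.0841]
tool_rot: [0.662, 0.749, -0.0, -0.0]
ft_force: [0.7, 0.3, -1.3]
grip_width: 0.0488
grasp_force: 63.1
```

Call:
send_rows(
  offset=[
    [0,0,0.1],
    [0,0,0.2],
    [0,0,0.2],
    [0,0,0.2],
    [0,0,0.2],
  ],
  rotation=[
    [0,0,0],
    [0,0,0],
    [0,0,0],
    [0,0,0],
    [0,0,0],
  ],
  gripper=[-1,-1,-1,-1,-1],
)

```text
t: 22.57
position: [0.5235, -0.0015, 0.0828]
tool_rot: [0.662, 0.749, 0.0, 0.001]
ft_force: [-0.0, -0.3, 3.0]
grip_width: 0.0485
grasp_force: 63.6
```

Call:
send_rows(
  offset=[
    [0,0,0.1],
    [0,0,0.1],
    [0,0,0.1],
    [0,0,0.1],
  ],
  rotation=[
    [0,0,0],
    [0,0,0],
    [0,0,0],
    [0,0,0],
  ],
  gripper=[-1,-1,-1,-1],
)

```text
t: 22.9
position: [0.5244, -0.0015, 0.0826]
tool_rot: [0.662, 0.749, 0.001, 0.001]
ft_force: [0.6, -0.3, 6.6]
grip_width: 0.0492
grasp_force: 63.8
```

Run:
```python
from h import *
s=sensors.state();print(s["ft_force"],s["wrist_torque"],s["position"])
im=optics.camera("scene")[...,::-1];cv2.imwrite("pics/s16.png",im)
P=s["position"]
for lab,z in (("rim nested",.136),("twin rim",.09)): print(lab,[proj("scene",(P[0]+a*.025,P[1]+b*.025,z)).round(1).tolist() for a,b in((1,1),(1,-1),(-1,1))])
m=cv2.findNonZero(mask(im,*B,(220,130,285,215))).reshape(-1,2);print(len(m),m.min(0),m.max(0))
```

```text
[ 0.59696073 -0.32056828  6.62074035] [ 0.19048911 -0.32619173  0.04224967] [ 0.52440647 -0.0014796   0.08261469]
rim nested [[252.6, 182.8], [238.4, 174.2], [263.2, 171.1]]
twin rim [[252.8, 192.0], [239.1, 183.6], [263.0, 180.5]]
259 [241 167] [261 200]
```

The cup is seated at the predicted depth. I'll unload, release and retreat.

Call:
send_rows(
  offset=[
    [0,0,-0.15],
    [0,0,-0.15],
    [0,0,-0.15],
    [0,0,-0.15],
    [0,0,-0.15],
    [0,0,-0.15],
    [0,0,-0.15],
    [0,0,-0.15],
    [0,0,-0.15],
    [0,0,-0.15],
  ],
  rotation=[
    [0,0,0],
    [0,0,0],
    [0,0,0],
    [0,0,0],
    [0,0,0],
    [0,0,0],
    [0,0,0],
    [0,0,0],
    [0,0,0],
    [0,0,0],
  ],
  gripper=[-1,-1,1,1,1,1,1,1,1,1],
)

```text
t: 23.78
position: [0.5229, -0.0014, 0.0827]
tool_rot: [0.662, 0.749, -0.0, -0.0]
ft_force: [0.3, 0.1, -0.3]
grip_width: 0.0852
grasp_force: 0.0
```

Call:
send_rows(
  offset=[
    [0,0,-1],
    [0,0,-3],
    [0,0,-6],
    [0,0,-10],
    [0,0,-14],
    [0,0,-15],
    [0,0,-15],
    [0,0,-15],
    [0,0,-15],
    [0,0,-15],
  ],
  rotation=[
    [0,0,0],
    [0,0,0],
    [0,0,0],
    [0,0,0],
    [0,0,0],
    [0,0,0],
    [0,0,0],
    [0,0,0],
    [0,0,0],
    [0,0,0],
  ],
  gripper=[1,1,1,1,1,1,1,1,1,1],
)

```text
t: 24.62
position: [0.5217, -0.0012, 0.2307]
tool_rot: [0.662, 0.749, -0.001, -0.001]
ft_force: [0.2, 0.8, 0.5]
grip_width: 0.0854
grasp_force: 0.0
```

Run:
```python
from h import *
s=sensors.state();print(s["ft_force"],s["position"],s["grip_width"])
im,K,T=wshot("w17");wrect(im,K,T,(100,120,110),(130,255,255),(150,80,360,300),.136,"nested rim")
wrect(im,K,T,*B,(150,80,360,300),.136,"all")
m=mask(im,*Y,(150,60,360,300));n,_,st,ce=cv2.connectedComponentsWithStats(m)
for k in range(1,n):
    if st[k,4]>20: print(st[k],wcast(K,T,ce[k],.130).round(4))
```

```text
[0.16989306 0.81927049 0.53093051] [ 0.52165212 -0.0012281   0.230678  ] 0.08537485428267834
nested rim 1068 mean [ 0.5218 -0.0024] rect [ 0.5225 -0.0017] [0.0491 0.0489] 7.1 min [ 0.4961 -0.0288] max [0.5495 0.0254] pxbox [228 160] [280 210]
all 2954 mean [0.5223 0.0017] rect [0.522  0.0038] [0.05   0.0619] 7.1 min [ 0.4952 -0.0293] max [0.5497 0.0363] pxbox [227 147] [281 211]
[244 143  21  17 309] [[0.5191 0.0294 0.13  ]]
[244 211  20   5  95] [[ 0.5259 -0.0313  0.13  ]]
```

The rim measures 49 mm at z = 0.136, yaw 7.1°, centred at (0.5225, −0.0017), so the cup is nested and released.

```bash
python3 -c "
from station import order;print(order.hand_in())"
```

```text
the job is handed in; nothing more can be done
None
```

I freed the cup, stood it on the coaster, then took it by its plain sides, nested it in the twin and let go; the job is handed in at about 24.7 s, but no verdict came back.

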